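Fold down the lids of a specimen tray with one stroke

TASK

Shut the five flip lids of the curved specimen tray by running your closed fingertips along the row, close over the tray, from its rounded end to its squared-off end, so that the lids fold down flat one after another. Be gentle: do not press hard on the tray, lift it or shove it along, and leave the vials and the other things around it alone.

Things in the scene. Friction and masses are not known exactly. Their poses are not given: they have to be found in the camera images.
- tray: loose curved specimen tray, grey plastic, 1.1 to 1.7 kg, standing flat on the bench: a banana-shaped row of five wells, 30 mm high, about 220 mm long and 48 mm wide. Origin: middle of the underside. Its +x runs along the row from the rounded end to the squared-off end, +z up, +y towards the outer (convex) side. The middle line of the row is an arc of radius 160 mm about the tray-frame point (0, -145 mm).
- hinge1 (a point): middle of the hinge line of lid 1, counted from the rounded end; fixed on the tray, 31.5 mm above the bench (neighbouring hinges are 40 mm apart). The lid is a white plate 30 mm long (from 1.5 to 31.5 mm from the hinge line), 36 mm wide, 3 mm thick; shut, it lies flat with its top 33 mm above the bench and points from its hinge towards the squared-off end.
- hinge2 (a point): middle of the hinge line of lid 2, counted from the rounded end; fixed on the tray, 31.5 mm above the bench (neighbouring hinges are 40 mm apart). The lid is a white plate 30 mm long (from 1.5 to 31.5 mm from the hinge line), 36 mm wide, 3 mm thick; shut, it lies flat with its top 33 mm above the bench and points from its hinge towards the squared-off end.
- hinge3 (a point): middle of the hinge line of lid 3, counted from the rounded end; fixed on the tray, 31.5 mm above the bench (neighbouring hinges are 40 mm apart). The lid is a white plate 30 mm long (from 1.5 to 31.5 mm from the hinge line), 36 mm wide, 3 mm thick; shut, it lies flat with its top 33 mm above the bench and points from its hinge towards the squared-off end.
- hinge4 (a point): middle of the hinge line of lid 4, counted from the rounded end; fixed on the tray, 31.5 mm above the bench (neighbouring hinges are 40 mm apart). The lid is a white plate 30 mm long (from 1.5 to 31.5 mm from the hinge line), 36 mm wide, 3 mm thick; shut, it lies flat with its top 33 mm above the bench and points from its hinge towards the squared-off end.
- hinge5 (a point): middle of the hinge line of lid 5, counted from the rounded end; fixed on the tray, 31.5 mm above the bench (neighbouring hinges are 40 mm apart). The lid is a white plate 30 mm long (from 1.5 to 31.5 mm from the hinge line), 36 mm wide, 3 mm thick; shut, it lies flat with its top 33 mm above the bench and points from its hinge towards the squared-off end.
- lid1 (a joint): opening of lid 1, rad: 0 shut flat, 1.57 upright, larger leans back over the rounded-end side, stop at 2.1. Starts between 1.15 and 1.9. A stiff little hinge (0.004 N m) that stays where it is left; no spring or latch.
- lid2 (a joint): opening of lid 2, rad: 0 shut flat, 1.57 upright, larger leans back over the rounded-end side, stop at 2.1. Starts between 1.15 and 1.9. A stiff little hinge (0.004 N m) that stays where it is left; no spring or latch.
- lid3 (a joint): opening of lid 3, rad: 0 shut flat, 1.57 upright, larger leans back over the rounded-end side, stop at 2.1. Starts between 1.15 and 1.9. A stiff little hinge (0.004 N m) that stays where it is left; no spring or latch.
- lid4 (a joint): opening of lid 4, rad: 0 shut flat, 1.57 upright, larger leans back over the rounded-end side, stop at 2.1. Starts between 1.15 and 1.9. A stiff little hinge (0.004 N m) that stays where it is left; no spring or latch.
- lid5 (a joint): opening of lid 5, rad: 0 shut flat, 1.57 upright, larger leans back over the rounded-end side, stop at 2.1. Starts between 1.15 and 1.9. A stiff little hinge (0.004 N m) that stays where it is left; no spring or latch.
- row_end (a point): point fixed on the tray, 31.5 mm above the bench: where the middle of lid 5's free edge lies when it is shut. Beyond it come about 22 mm of tray (30 mm high) to the squared-off end. Before hinge1 there are about 26 mm of tray, also 30 mm high, to the rounded end.
- vial_a: loose small capped vial, 24 mm across, 50 mm tall, stands in the hollow (concave side) of the tray; origin at its underside
- vial_b: loose small capped vial, 24 mm across, 50 mm tall, stands by the outer side of the tray; origin at its underside
- dish: loose closed glass dish, 63 mm across, 17 mm high, by the outer side of the tray; origin at its underside
- tip_box: loose box of pipette tips, 82 x 122 x 70 mm, to the robot's right; origin at its underside
- tube_rack: loose rack with four capped tubes, 70 x 160 x 109 mm, to the robot's left; origin at its underside
- beaker: loose glass beaker, 66 mm across, 85 mm high, to the robot's left; origin at its underside
Not all that is in view belongs to the job. Several things have the shape of the tray; the one meant has the colours described above.

How it is judged:
By the outcome, as a careful person would: the job done as asked, in the order asked, and still so for the second after the job is handed in, with the robot touching nothing.
It also fails if it takes over 35 s, if anything falls off the work surface, if the arm or the gripper's body presses on something with over 40 N, if the wrist force passes 120 N, or if a joint passes its speed limit or range.

ROBOT

A 6-joint arm with a two-finger parallel gripper is mounted at the origin on the work surface. World frame = base frame: x ahead of the robot, y to its left, z up, the work surface at z = 0. Lengths are in mm, angles in rad, forces in N, time in s.
With the tool pointing down it reaches from about 275 to 750 mm from the base axis. Payload 10.2 kg.
Tool frame: the origin (TCP) lies midway between the tips of the shut fingers; the grasp point (between the pads) lies 19 mm behind it; z points along the fingers, y is the line along which they close (so a half turn about z gives the same grasp; the last joint's range is limited). The gripper opens to 88 mm and grips with 3 to 60 N. Pads are 18 mm wide; open, the fingers measure 123 mm over their backs; the gripper's body (75 mm by 187 mm) begins 45 mm behind the grasp point.
Start: joints at [-0.223, 0.313, 1.498, -0, 1.331, -0.223], TCP at [525.006, -0.014, 238.72] pointing down, gripper open.
Joint ranges: [-2.94, 2.94], [-0.97, 2.17], [0.19, 2.56], [-1.23, 4.37], [0.02, 3.11], [-2.88, 2.88]. Speed limits (rad/s): [2.39, 2.39, 3.01, 3.14, 3.14, 3.14].

INTERFACE

Orientations are given as a 3x3 rotation matrix whose columns are the frame's x, y, z axes.
In Python, from bench import env gives the robot as it stands. The module is installed in compiled form; this text tells all that it offers.
- The arm moves only by the tool carry_out, never from a script. Its argument "commands" is a list of rows, each a list of 5 numbers: the shift along the tool's x, y, z in mm, then the turn about the tool's z in rad, then the opening, from -1 (shut) to 1 (fully open). A call has 1 to 12 rows; each row shifts and turns the commanded pose from where the row before left it, along the tool's axes as they then stand; what a row does not reach is not made up. A row lasts 1/8 s, in which the tool goes at most 62.5 mm and 10.7 degrees, less where a joint would pass 70% of its speed; a pose out of reach is approached as far as the arm can. A call is refused whole if a number of a shift passes 62.5 or a number of a turn 0.188, either way. A call with a gripper value outside its range is refused whole. The fingers move at their own pace and stop on an object; "grip_force" is the grip in N (left out, the last holds). Time passes only in rows, so rows that do not move let the fingers close. It gives the time, the measured TCP pose, the force, the opening and the grip force at its end, in the units of the state.
- env.state(): the state, without advancing time (a new reading comes with each control period).
- env.camera(name): name is "scene" or "side" or "wrist"; returns the picture (400x640x3 uint8, red, green, blue); there is no depth.
- env.camera_model(name): a dict with "fx", "fy", "cx", "cy" (pixels), "distortion" ([k1, k2, p1, p2, k3] as OpenCV has them; the pictures are not rectified), "extrinsics" (4x4, takes a point from world to camera coordinates). Camera axes: x right, y down, z forward; pixel columns grow to the right and rows downward; lengths in mm; the calibration is good to about 2 mm. A picture is of the moment at which its call begins: read the wrist's pose just before it. camera_model takes no time and is no camera call; for the wrist camera it gives the pose at the moment of the call.
- env.hand_in(): hands the job in; it is judged then, once.
The state is a dict: "time_s": time; "q": joint angles; "dq": joint speeds; "effort": joint torques, N m; "eef_pos": TCP position; "eef_rot": TCP orientation; "wrist_force": force on the tool from outside, world axes, zero at the start; "ft_torque": the same for the moment, N m; "grip_width": opening from 0.0 (shut) to 1.0 (fully open); "finger_force": force on a finger pad.
Only numpy, scipy, OpenCV 4.12 (cv2) and the standard library are available. Lean on these libraries where they do the work, as an engineer would, in place of code of your own. Each camera call takes 0.05 s, during which the arm holds its last target. There are 200 camera calls.

## Working session

There is one attempt and no reset: what is moved stays moved. The work goes in short steps, Python scripts to look and compute and a tool call to move; the robot and the scene stay as the last step left them, time stands still between calls to the robot, and variables do not carry over. Pictures are saved under pics/ and viewed, at most 10 in all, crops included, and the job is handed in when it is done.

Besides the shell and the picture viewer there is one more tool, called after ">>>" as name([rows], argument=value, ...), one row to a line, values as JSON. carry_out: Moves the arm, as the interface text tells. Its arguments: {"type":"object","properties":{"commands":{"type":"array","items":{"type":"array","items":{"type":"number"}}},"grip_force":{"type":"number"}},"required":["commands"]}

```bash
mkdir -p pics; python3 - <<'E'
from bench import env
import cv2
for n in ("scene","side"):
    cv2.imwrite(f"pics/{n}0.png",env.camera(n)[:,:,::-1])
    m=env.camera_model(n);print(n,m)
s=env.state();print(s['time_s'],s['eef_rot'])
E
```

```text
scene {'fx': 413.62053882583393, 'fy': 413.62053882583393, 'cx': 317.59945110659714, 'cy': 198.03132518195858, 'distortion': array([-0.06443664,  0.        ,  0.        ,  0.        ,  0.        ]), 'extrinsics': array([[ 6.12380685e-01,  7.90561360e-01,  1.62265835e-03,
        -3.15695140e+02],
       [ 6.62381177e-01, -5.11967783e-01, -5.46937077e-01,
        -2.61987132e+02],
       [-4.31556570e-01,  3.36008520e-01, -8.37172145e-01,
         1.35346956e+03],
       [ 0.00000000e+00,  0.00000000e+00,  0.00000000e+00,
         1.00000000e+00]])}
side {'fx': 427.6415116216349, 'fy': 427.6415116216349, 'cx': 319.4777795597291, 'cy': 198.7558257292016, 'distortion': array([-0.01621069,  0.        ,  0.        ,  0.        ,  0.        ]), 'extrinsics': array([[-9.89651484e-01, -1.43439661e-01, -3.87337309e-03,
         4.66278891e+02],
       [-6.96013036e-02,  5.03464746e-01, -8.61207820e-01,
         7.47094201e+01],
       [ 1.25481465e-01, -8.52026005e-01, -5.08238220e-01,
         1.15638077e+03],
       [ 0.00000000e+00,  0.00000000e+00,  0.00000000e+00,
         1.00000000e+00]])}
0.1 [[ 4.13242934e-05  9.99999431e-01 -1.06600241e-03]
 [ 9.99999961e-01 -4.10316710e-05  2.74524789e-04]
 [ 2.74480893e-04 -1.06601371e-03 -9.99999394e-01]]
```

View pics/scene0.png

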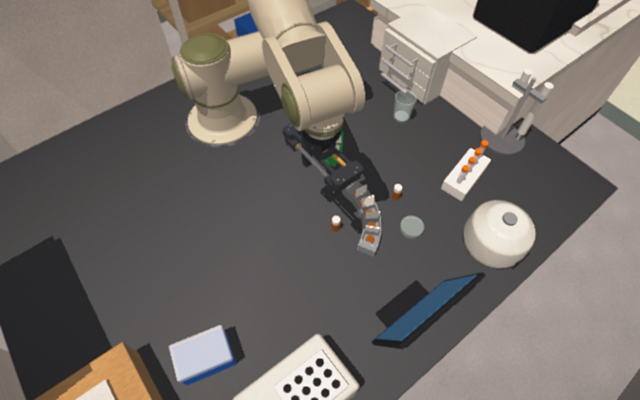

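View pics/side0.png

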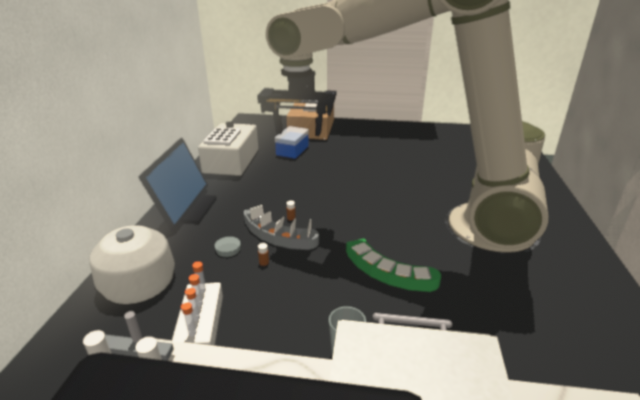

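Candidates: the grey tray with raised white lids (side (280,228), scene (368,225)) and a green one of the same shape with shut lids (side (392,265), scene ~(338,145)). By its colour, the grey one is the target. Next comes a close crop, plus the wrist view.

```bash
cat > h.py <<'E'
import numpy as np,cv2
from bench import env
def ray(m,uv):
    K=np.array([[m['fx'],0,m['cx']],[0,m['fy'],m['cy']],[0,0,1]])
    p=cv2.undistortPoints(np.array(uv,float).reshape(-1,1,2),K,m['distortion']).reshape(-1,2)
    R=m['extrinsics'][:3,:3];t=m['extrinsics'][:3,3]
    return -R.T@t, np.c_[p,np.ones(len(p))]@R
def plane(m,uv,z):
    c,d=ray(m,uv); return c+d*((z-c[2])/d[:,2])[:,None]
def proj(m,P):
    K=np.array([[m['fx'],0,m['cx']],[0,m['fy'],m['cy']],[0,0,1]])
    return cv2.projectPoints(np.array(P,float).reshape(-1,3),cv2.Rodrigues(m['extrinsics'][:3,:3])[0],m['extrinsics'][:3,3],K,m['distortion'])[0].reshape(-1,2)
E
python3 - <<'E'
from h import *
m=env.camera_model("side")
print(plane(m,[(245,215),(318,240),(280,238),(291,215),(263,262),(228,248)],30).round())
im=cv2.imread("pics/side0.png")[190:280,220:340]
cv2.imwrite("pics/c1.png",cv2.resize(im,(800,600),interpolation=cv2.INTER_CUBIC))
print(env.camera_model("wrist"))
cv2.imwrite("pics/w0.png",env.camera("wrist")[:,:,::-1])
E
```

```text
[[663.  82.  30.]
 [450. 167.  30.]
 [545. 172.  30.]
 [539.  65.  30.]
 [563. 269.  30.]
 [660. 230.  30.]]
{'fx': 335.57569670718834, 'fy': 335.57569670718834, 'cx': 324.444271045759, 'cy': 198.43362389510332, 'distortion': array([-0.04168134,  0.        ,  0.        ,  0.        ,  0.        ]), 'extrinsics': array([[ 9.99999786e-01,  3.54045684e-05, -6.53032784e-04,
        -5.24739909e+02],
       [ 2.33789893e-04, -9.51903381e-01,  3.06398269e-01,
        -4.24060135e+01],
       [-6.10776216e-04, -3.06398356e-01, -9.51903186e-01,
         3.89515948e+02],
       [ 0.00000000e+00,  0.00000000e+00,  0.00000000e+00,
         1.00000000e+00]])}
```

View pics/c1.png

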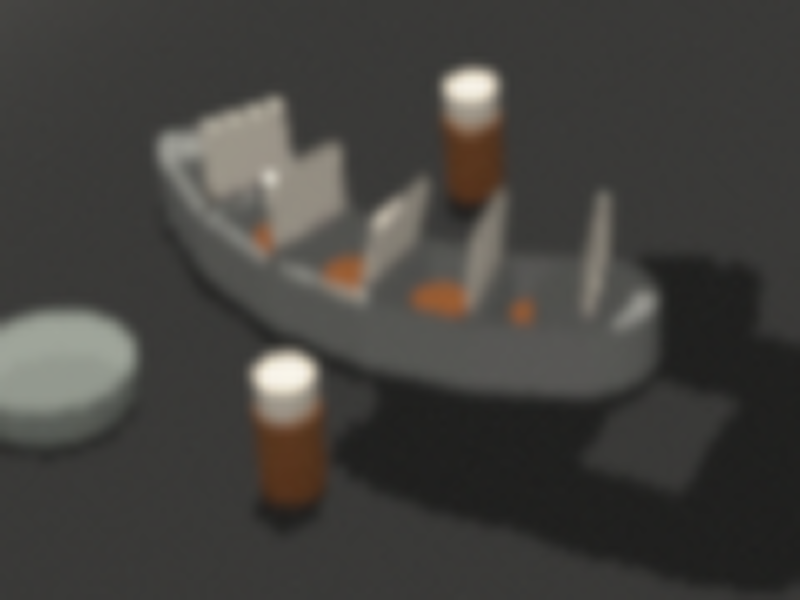

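View pics/w0.png

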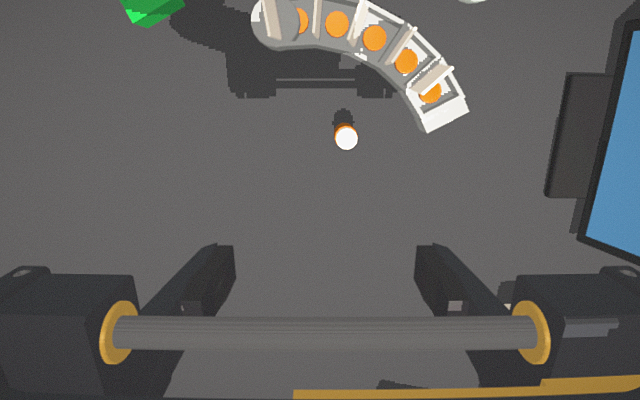

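The crop confirms the grey tray. Its rounded end is on the right (x≈450, y≈167) and its squared end is far left (x≈663, y≈82). The wrist picture shows the row running from (265,15) to (450,110), with vial A at (346,138). I'll shift so the whole tray is in view, closing the fingers on the way.

>>> carry_out([
  [20, 10, 0, 0, -1],
  [30, 10, 0, 0, -1],
  [20, 10, 0, 0, -1],
  [0, 0, 0, 0, -1],
  [0, 0, 0, 0, -1],
  [0, 0, 0, 0, -1],
], grip_force=10)

```text
time_s: 0.9
eef_pos: [554.8, 69.2, 238.8]
eef_rot: [[0.001, 1.0, -0.0], [1.0, -0.001, -0.0], [-0.0, -0.0, -1.0]]
wrist_force: [0.2, 0.4, 0.7]
grip_width: 0.34
finger_force: 0.0
```

```bash
python3 - <<'E'
from h import *
import pickle
m=env.camera_model("wrist");im=env.camera("wrist")[:,:,::-1]
cv2.imwrite("pics/w1.png",im);pickle.dump(m,open("w1.pkl","wb"))
cv2.imwrite("pics/w1c.png",cv2.resize(im[40:250,200:480],(800,600),interpolation=cv2.INTER_CUBIC))
cv2.imwrite("pics/scene1.png",env.camera("scene")[:,:,::-1])
s=env.state();print(s['time_s'],s['eef_pos'],s['grip_width'],s['wrist_force'])
E
```

```text
1.0 [554.89704616  69.42121976 238.81374069] 0.24921917262943719 [-0.00270839  0.44964628 -0.15369784]
```

View pics/w1c.png

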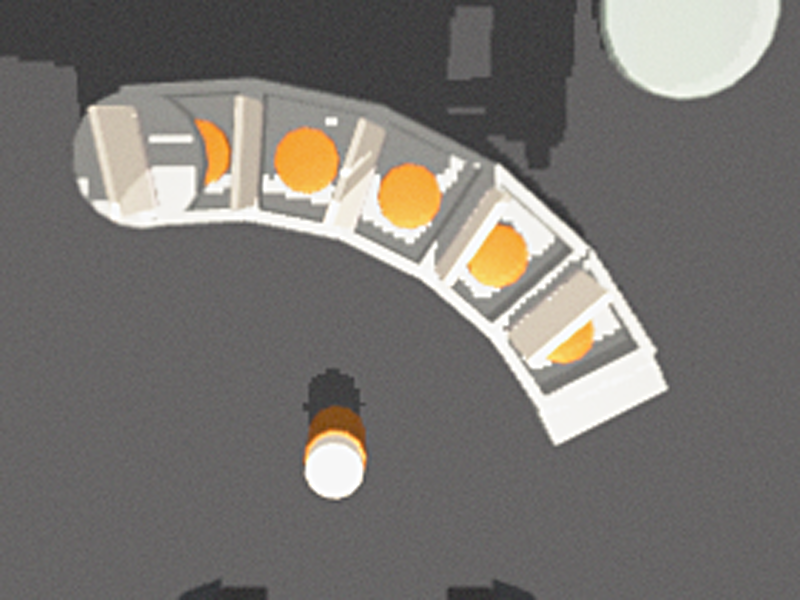

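The crop shows lids 1 to 5 from the left (rounded end, (75..150,150)) to the squared end (corners (555,443) and (667,388)). The well-wall vertices come in inner/outer pairs, and vial A is at (335,470).

```bash
python3 - <<'E'
from h import *
import pickle
from scipy.optimize import least_squares
m=pickle.load(open("w1.pkl","rb"))
P=lambda c,z=30: plane(m,np.array(c,float)/2.857+[200,40],z)[:,:2]
I=P([(250,218),(345,237),(432,280),(500,330),(555,443)])
O=P([(250,80),(380,105),(497,165),(592,247),(667,388)])
print("widths",np.linalg.norm(I-O,axis=1).round(1));mid=(I+O)/2
print("mid",mid.round(1).tolist(),"gaps",np.linalg.norm(np.diff(mid,axis=0),axis=1).round(1))
f=lambda c:np.r_[np.hypot(*(mid-c[:2]).T)-160]
r=least_squares(f,[500,0]);c=r.x;print("centre",c,"res",r.fun.round(1))
print("angles",np.degrees(np.arctan2(*(mid-c).T[::-1])).round(1))
# lid bases on middle line
L=P([(128,212),(243,209),(337,228),(440,272),(512,335)]) ;print("rounded end",P([(73,160)]))
# shapes: vials, dish
print("vialA",P([(335,470)],50),"dish",P([(690,10)],17))
s=env.camera_model("side")
# hinge lines from the side view: lid base, crop scale 6.667
S=plane(s,np.array([(592,316),(475,308),(367,292),(275,245),(215,195)])/6.667+[220,190],33)[:,:2]
for n,X in(("wrist inner base",L),("side outer base",S)):
    print(n,X.round(1).tolist(),np.hypot(*(X-c).T).round(),np.degrees(np.arctan2(*(X-c).T[::-1])).round(1))
E
```

```text
widths [46.9 47.  46.4 44.5 47. ]
mid [[517.7, 146.6], [557.4, 139.0], [594.2, 121.1], [625.0, 97.5], [653.0, 49.0]] gaps [40.4 40.9 38.8 56. ]
centre [506.6157517  -12.59571108] res [-0.5 -0.1 -0.1  1.7 -1.2]
angles [86.  71.5 56.8 42.9 22.8]
rounded end [[454.59037757 143.62208979]]
vialA [[547.38394838  33.94297343]] dish [[673.66195794 194.75652513]]
wrist inner base [[473.0, 125.4], [514.6, 126.3], [548.3, 119.5], [585.9, 103.7], [613.5, 80.3]] [142. 139. 139. 141. 142.] [103.7  86.7  72.5  55.7  41. ]
side outer base [[474.0, 163.8], [518.1, 164.8], [560.5, 160.3], [603.0, 134.6], [635.8, 103.7]] [179. 178. 181. 176. 174.] [100.5  86.3  72.7  56.8  42. ]
```

View pics/scene1.png

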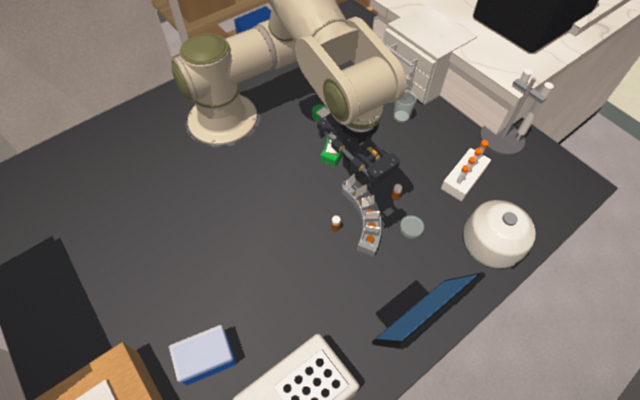

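The fit is consistent: wall pitch is about 40 mm, widths about 47 mm and radius residuals under 2 mm. The arc centre is (506.8,-12.8). The hinges lie at about 100.7°, 86.4°, 72°, 57.7° and 43.4°, and the squared end is at 23°. The scene picture shows the tray at (365,215), clear of the arm's path, with the green one at (330,150). I'll go above the rounded end with tool -x pointing along the row.

>>> carry_out([
  [33.5, -53, 0, 0, -1],
  [33.5, -52.5, 0, 0, -1],
  [0, 0, 0, -0.175, -1],
  [0, 0, 0, -0.175, -1],
  [0, 0, 0, -0.175, -1],
  [0, 0, 0, -0.175, -1],
  [0, 0, 0, -0.175, -1],
  [0, 0, 0, -0.175, -1],
  [0, 0, 0, -0.175, -1],
  [0, 0, 0, -0.175, -1],
  [0, 0, 0, -0.175, -1],
  [0, 0, 0, -0.175, -1],
])

```text
time_s: 2.5
eef_pos: [449.6, 136.6, 238.9]
eef_rot: [[-0.983, -0.184, 0.0], [-0.184, 0.983, -0.0], [-0.0, -0.0, -1.0]]
wrist_force: [-0.2, -0.1, -0.0]
grip_width: 0.005
finger_force: 0.0
```

>>> carry_out([
  [0, 0, 0, -0.173, -1],
  [0, 0, 40, 0, -1],
  [0, 0, 40, 0, -1],
  [0, 0, 20, 0, -1],
  [0, 0, 0, 0, -1],
  [0, 0, 0, 0, -1],
])

```text
time_s: 3.25
eef_pos: [450.2, 136.8, 139.7]
eef_rot: [[-0.939, -0.345, 0.002], [-0.345, 0.939, 0.0], [-0.002, -0.001, -1.0]]
wrist_force: [0.2, -0.4, -0.2]
grip_width: 0.004
finger_force: 0.0
```

```bash
python3 - <<'E'
from h import *
s=env.state();p=s['eef_pos'];R=s['eef_rot']
print(s['time_s'],p,np.degrees(np.arctan2(R[1,0],R[0,0])),s['grip_width'],s['q'],s['wrist_force'])
t=np.radians(111.1);g=np.array([506.8+160*np.cos(t),-12.8+160*np.sin(t),p[2]])
print("left to go in tool axes",R.T@(g-p))
im=env.camera("side")[:,:,::-1];cv2.imwrite("pics/s2.png",cv2.resize(im[100:280,200:440],(800,600),interpolation=cv2.INTER_CUBIC))
E
```

```text
3.25 [450.19674293 136.79019712 139.74098335] -159.8310045862068 0.0037973216265711146 [ 4.52285743e-02  3.02720204e-01  1.79199264e+00 -2.10105218e-05
  1.04524205e+00 -1.87757221e+00] [ 0.18456489 -0.39076861 -0.23364123]
left to go in tool axes [ 1.04465802  0.04533607 -0.0016485 ]
```

View pics/s2.png

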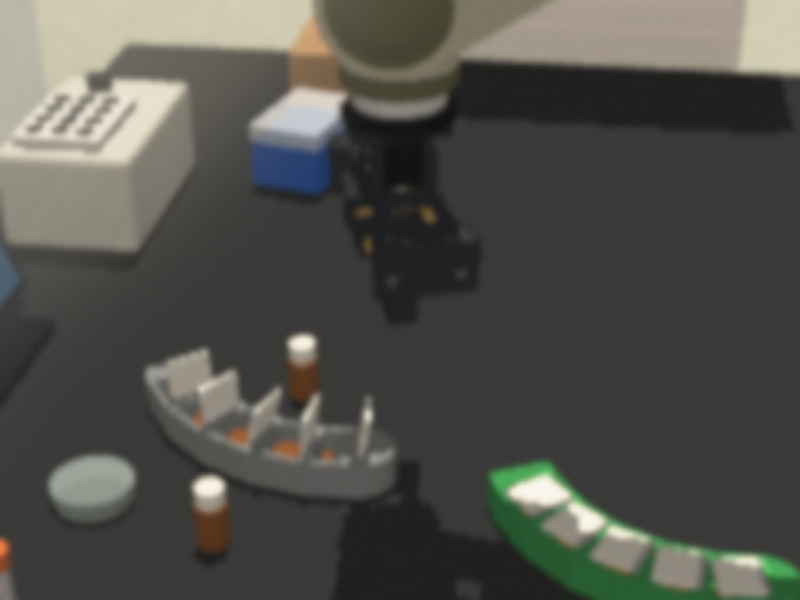

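The fingers are shut and hang above the rounded end at (400,310). The tray and all five lids are undisturbed, and the green tray is clear. Next I descend.

>>> carry_out([
  [1, 0, 40, 0, -1],
  [0, 0, 35, 0, -1],
  [0, 0, 15, 0, -1],
  [0, 0, 8, 0, -1],
  [0, 0, 4.5, 0, -1],
  [0, 0, 0, 0, -1],
  [0, 0, 0, 0, -1],
])

```text
time_s: 4.18
eef_pos: [449.1, 136.6, 36.8]
eef_rot: [[-0.939, -0.345, 0.001], [-0.345, 0.939, 0.0], [-0.001, -0.0, -1.0]]
wrist_force: [-0.9, -0.4, -0.4]
grip_width: 0.004
finger_force: 0.0
```

>>> carry_out([
  [-5, 0, 0, 0.0313, -1],
  [-5, 0, 0, 0.0313, -1],
  [-5, 0, 0, 0.0313, -1],
  [-5, 0, 0, 0.0313, -1],
  [-5, 0, 0, 0.0313, -1],
  [-5, 0, 1, 0.0313, -1],
  [-5, 0, 1, 0.0313, -1],
  [-5, 0, 1, 0.0313, -1],
  [-5, 0, 0, 0.0313, -1],
  [-5, 0, 0, 0.0313, -1],
  [-5, 0, 0, 0.0313, -1],
  [-5, 0, -3, 0.0313, -1],
])

```text
time_s: 5.68
eef_pos: [507.6, 147.3, 36.1]
eef_rot: [[-1.0, 0.025, -0.0], [0.025, 1.0, -0.0], [0.0, -0.0, -1.0]]
wrist_force: [-0.4, 0.3, -0.7]
grip_width: 0.005
finger_force: 0.6
```

```bash
python3 - <<'E'
from h import *
s=env.state();p=s['eef_pos'];R=s['eef_rot']
d=p[:2]-[506.8,-12.8];th=np.degrees(np.arctan2(d[1],d[0]))
print(s['time_s'],p,np.hypot(*d),th,"want 89.6; heading err",np.degrees(np.arctan2(-R[1,0],-R[0,0]))-(th-90),s['wrist_force'])
im=env.camera("side")[:,:,::-1];cv2.imwrite("pics/s3.png",cv2.resize(im[180:280,210:345],(800,592),interpolation=cv2.INTER_CUBIC))
E
```

```text
5.675 [507.59783324 147.25247195  36.13013313] 160.05446046713706 89.7143930458282 want 89.6; heading err -1.1704757715172671 [-0.44786023  0.2572633  -0.65021196]
```

View pics/s3.png

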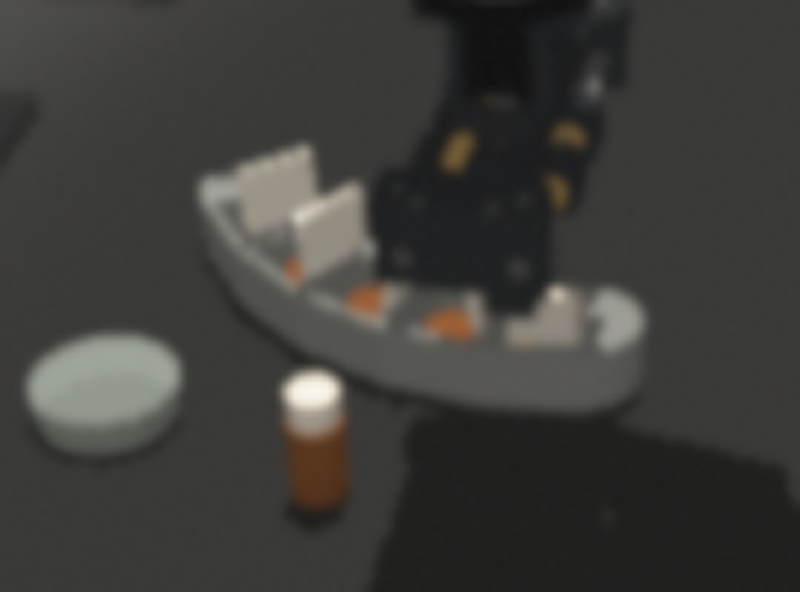

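Lid 1 lies flat at (545,318), the tray hasn't moved and the forces are under 1 N. I'll carry on.

>>> carry_out([
  [-5, 0, 0, 0.0313, -1],
  [-5, 0, 1, 0.0313, -1],
  [-5, 0, 1, 0.0313, -1],
  [-5, 0, 1, 0.0313, -1],
  [-5, 0, 0, 0.0313, -1],
  [-5, 0, 0, 0.0313, -1],
  [-5, 0, 0, 0.0313, -1],
  [-5, 0, -3, 0.0313, -1],
  [-5, 0, 0, 0.0313, -1],
  [-5, 0, 1, 0.0313, -1],
  [-5, 0, 1, 0.0313, -1],
  [-5, 0, 1, 0.0313, -1],
])

```text
time_s: 7.22
eef_pos: [565.8, 135.7, 33.3]
eef_rot: [[-0.921, 0.391, -0.001], [0.391, 0.921, 0.0], [0.001, -0.0, -1.0]]
wrist_force: [-12.7, 4.7, 16.3]
grip_width: 0.005
finger_force: 8.2
```

```bash
cat > st.py <<'E'
from h import *
s=env.state();p=s['eef_pos'];R=s['eef_rot']
d=p[:2]-[506.8,-12.8];th=np.degrees(np.arctan2(d[1],d[0]))
print(s['time_s'],p.round(1),"r",np.hypot(*d).round(1),"th",th.round(1),"head err",(np.degrees(np.arctan2(-R[1,0],-R[0,0]))-(th-90)).round(1),s['wrist_force'].round(1))
E
python3 st.py
```

```text
7.225 [565.8 135.7  33.3] r 159.8 th 68.3 head err -1.3 [-12.7   4.7  16.3]
```

The force has jumped to 16 N, with the tip running lower (33.3) than commanded. I'll raise it slightly and look.

>>> carry_out([
  [0, 0, -1.5, 0, -1],
  [0, 0, -0.5, 0, -1],
])

```text
time_s: 7.48
eef_pos: [566.1, 135.5, 35.2]
eef_rot: [[-0.921, 0.389, 0.0], [0.389, 0.921, -0.0], [-0.0, 0.0, -1.0]]
wrist_force: [-0.1, -0.6, -0.4]
grip_width: 0.008
finger_force: 0.0
```

```bash
python3 st.py; python3 - <<'E'
from h import *
im=env.camera("side")[:,:,::-1];a=cv2.resize(im[190:270,225:330],(800,600),interpolation=cv2.INTER_CUBIC)
cv2.imwrite("pics/s4.png",a)
E
```

```text
7.475 [566.1 135.5  35.2] r 159.7 th 68.2 head err -1.1 [-0.1 -0.6 -0.4]
```

View pics/s4.png

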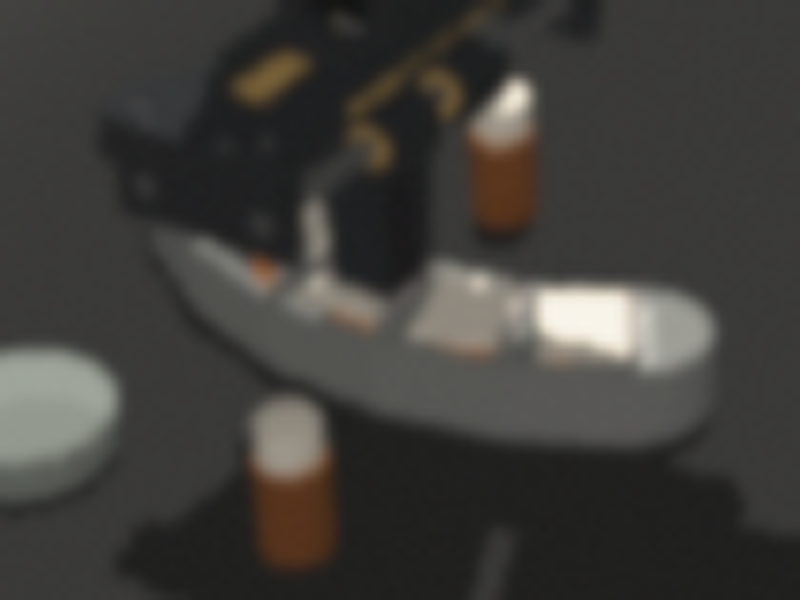

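Lids 1 and 2 are flat at (585,320) and (455,310), lid 3 is nearly down under the tip, and the tray is in place. I'll continue about 1 mm higher.

>>> carry_out([
  [-5, 0, 0.4, 0.0313, -1],
  [-5, 0, 0.4, 0.0313, -1],
  [-5, 0, 0, 0.0313, -1],
])

```text
time_s: 7.9
eef_pos: [580.0, 129.1, 34.3]
eef_rot: [[-0.88, 0.475, 0.0], [0.475, 0.88, -0.0], [-0.0, -0.0, -1.0]]
wrist_force: [-0.6, -1.0, -0.5]
grip_width: 0.005
finger_force: 0.0
```

>>> carry_out([
  [-5, 0, -2, 0.0313, -1],
  [-5, 0, 0, 0.0313, -1],
  [-5, 0, 0.5, 0.0313, -1],
  [-5, 0, 0.5, 0.0313, -1],
  [-5, 0, 0.5, 0.0313, -1],
])

```text
time_s: 8.52
eef_pos: [601.1, 116.0, 34.9]
eef_rot: [[-0.795, 0.606, 0.0], [0.606, 0.795, -0.0], [-0.0, 0.0, -1.0]]
wrist_force: [-0.0, -0.2, -0.3]
grip_width: 0.005
finger_force: 0.1
```

```bash
python3 st.py
```

```text
8.525 [601.1 116.   34.9] r 159.6 th 53.8 head err -1.1 [-0.  -0.2 -0.3]
```

>>> carry_out([
  [-5, 0, 0.3, 0.0313, -1],
  [-5, 0, 0.3, 0.0313, -1],
  [-5, 0, 0, 0.0313, -1],
  [-5, 0, -2, 0.0313, -1],
  [-5, 0, 0, 0.0313, -1],
  [-5, 0, 0.5, 0.0313, -1],
  [-5, 0, 0.5, 0.0313, -1],
  [-5, 0, 0.5, 0.0313, -1],
])

```text
time_s: 9.52
eef_pos: [630.0, 88.5, 34.8]
eef_rot: [[-0.62, 0.784, 0.0], [0.784, 0.62, -0.0], [-0.0, 0.0, -1.0]]
wrist_force: [-0.1, -0.1, 0.1]
grip_width: 0.006
finger_force: 0.1
```

>>> carry_out([
  [-5, 0, 0.3, 0.0313, -1],
  [-5, 0, 0.3, 0.0313, -1],
  [-5, 0, 0.1, 0.0313, -1],
  [-5, 0, 0, 0.0313, -1],
  [-5, 0, 0, 0.0313, -1],
  [-5, 0, 0, 0.0313, -1],
  [0, 0, -20, 0, -1],
  [0, 0, -50, 0, -1],
  [0, 0, -50, 0, -1],
  [0, 0, -40, 0, -1],
  [30, 0, 0, 0, -1],
  [0, 0, 0, 0, -1],
])

```text
time_s: 11.02
eef_pos: [632.0, 91.9, 196.0]
eef_rot: [[-0.467, 0.884, 0.002], [0.884, 0.467, 0.0], [-0.001, 0.002, -1.0]]
wrist_force: [-1.0, -0.4, -0.1]
grip_width: 0.004
finger_force: 0.0
```

```bash
python3 st.py; python3 - <<'E'
from h import *
import pickle
m=env.camera_model("wrist");pickle.dump(m,open("w5.pkl","wb"))
w=env.camera("wrist")[:,:,::-1]
im=env.camera("side")[:,:,::-1];a=cv2.resize(im[190:270,225:330],(560,427),interpolation=cv2.INTER_CUBIC)
b=cv2.resize(w,(240,150)); 
cv2.imwrite("pics/s5.png",np.hstack([a,cv2.copyMakeBorder(b,0,277,0,0,cv2.BORDER_CONSTANT)]));cv2.imwrite("pics/w5.png",w)
E
```

```text
11.025 [632.   91.9 196. ] r 163.2 th 39.9 head err -12.1 [-1.  -0.4 -0.1]
```

View pics/s5.png

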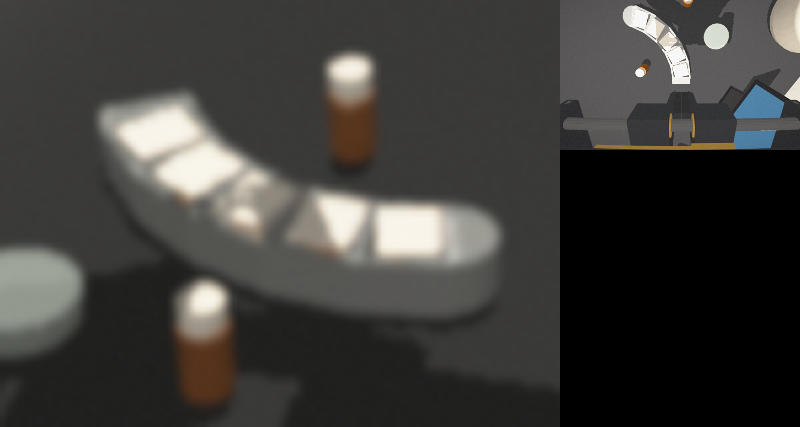

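All five lids lie flat, at (408,230), (330,220), (252,205), (200,168) and (158,132) in the side crop. Both tray ends are where they started, to within a pixel (columns 243 and 319), the vials and dish are untouched, and the arm is clear.

```bash
python3 -c "
from bench import env
print(env.hand_in())"
```

```text
the job is handed in; nothing more can be done
None
```

All five lids of the grey tray are shut in order from the rounded end to the squared-off end, with the tray, vials and dish where they stood; the tip pressed with about 21 N (16 N of it downward) at lid 3, so I raised it 2 mm, and readings were about 1 N or less after that; handed in at about 11 s.

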